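# Load biscuit tins into the stall's gravity-feed rack

## Task

Load the three round biscuit tins from the loading deck into the gravity roller lane, one at a time and without knocking any over, shortest first, then the middle one, then the tallest, so that the shortest stands at the front stop and customers see all three; the tins are too wide to grip, so slide them. Then push the keeper across the lane's mouth along its tapering dovetail until it wedges tight, fully home. Leave the mini loaf, the pail and the big loaf where they stand.

Things in the scene. Friction and masses are not known exactly. Their poses are not given: they have to be found in the camera images.
- rack: Fixed plywood gravity-feed rack on the counter, 670 mm long, turned a little about z. Frame: origin on the counter under the loading deck, z up. Level deck: top at z = 60 mm, x = -165 to 165, y = -122 to 235 mm. Lips 14 mm high: inner faces x = +-158 mm, and y = -76 mm (lane end, only from |x| = 87 mm outward); back lip 6 mm high, inner face y = 230 mm.
- rack_mouth (a point): On the lane's centre line (rack x = 0) at the deck's edge, where the rollers begin: rack frame (0, -122, 60) mm. Before it, 22 mm high wooden guides flare at 45 degrees, from |x| = 87 mm at y = -76 mm to |x| = 49 mm at y = -114 mm. A tin whose centre is pushed past about y = -165 mm tips onto the rollers and runs down by itself.
- rack_stop (a point): Foot of the wooden front stop, rack frame (0, -425, 25) mm, stop top at z = 58 mm. The lane runs from the mouth to here along the rack's -y: 98 mm wide between cheeks about 20 mm high, free steel rollers falling 6.5 degrees. It holds just three tins, centres then near y = -380, -290 and -200 mm.
- tin_short: Shortest round tinplate biscuit tin, 90 mm diameter, 34 mm high, 0.2 to 0.4 kg. Origin at the centre of its underside, z up the tin. Stands upright on the loading deck at the start.
- tin_middle: Middle round tinplate biscuit tin, 90 mm diameter, 50 mm high, 0.3 to 0.55 kg. Origin at the centre of its underside, z up. Stands upright on the loading deck.
- tin_tall: Tallest round tinplate biscuit tin, 90 mm diameter, 66 mm high, 0.35 to 0.7 kg. Origin at the centre of its underside, z up. Stands upright on the loading deck.
- keeper (a joint): Travel (m) of the keeper: a wooden slide 92 x 22 mm, top 18 mm above deck level, in a tapering dovetailed way in a block on the mouth's +x side, centred on rack y = -132 mm. Open: 0 to 0.003, tip level with the cheek. It moves along rack -x across the lane to its end stop, fully home at 0.040. Needs about 7 N at first, growing to 13 N as it wedges; stays where left.
- keeper_knob (a point): Centre of the top of the keeper's upright dark round knob, 22 mm diameter (26 mm at the head), standing 40 mm up from the keeper's top face; moves with the keeper. When open it stands at rack x = 125 mm, y = -132 mm, its top at z = 118 mm.
- mini_loaf: Bystander: mini loaf cake in a card tray, 82 x 52 mm, 51 mm high, near a back corner of the loading deck. Origin at the centre of its underside, x along its length.
- pail: Bystander: small galvanised pail, about 68 mm diameter at the rim, 50 mm high, near the other back corner of the loading deck. Origin at the centre of its underside.
- big_loaf: Bystander: loaf cake in a card tray, 170 x 80 mm, 82 mm high, on the counter on the robot's side of the lane. Origin at the centre of its underside, x along its length.
There are look-alikes about, which are no part of the job. Leave any orange or purple look-alike of the tin_short alone. Leave any orange look-alike of the tin_middle alone.

How it is judged:
On the way, in this order (a step that is already met when the one before it is completed fails the run):
1. the shortest tin is in the lane, past the mouth (y of tin_short in the frame of rack below -0.185 m and angle between tin_short's own z axis and vertical below 0.25 rad), for 0.1 s.
2. the middle tin is in the lane behind it (y of tin_middle in the frame of rack below -0.185 m and angle between tin_middle's own z axis and vertical below 0.25 rad), for 0.1 s.
3. the tallest tin is in the lane, last (y of tin_tall in the frame of rack below -0.185 m and angle between tin_tall's own z axis and vertical below 0.25 rad), for 0.1 s.
4. the keeper is fully home (value of joint keeper above 0.037 m), for 0.1 s.
At the end, for the whole second after the job is handed in: All three tins stand flat on the rollers at rest, the shortest against the front stop (within 12 mm), the middle one and the tallest close up behind it in that order (each within 15 mm), the keeper within 3 mm of fully home, the mini loaf, pail and big loaf within 20 mm of where they were (y of tin_short in the frame of rack below -0.365 m and y of tin_middle in the frame of rack between -0.303 and -0.272 m and y of tin_tall in the frame of rack between -0.214 and -0.183 m and z of tin_short in the frame of rack below 0.045 m and z of tin_middle in the frame of rack below 0.055 m and z of tin_tall in the frame of rack below 0.065 m and angle between each of tin_short, tin_middle, tin_tall's own z axis and vertical below 0.2 rad and linear speed of each of tin_short, tin_middle, tin_tall below 0.03 m/s and value of joint keeper above 0.037 m and distance of each of mini_loaf, pail, big_loaf from where it was at the start of the episode below 0.02 m); the robot touches nothing.
It fails at once if a tin is knocked over (angle between any of tin_short, tin_middle, tin_tall's own z axis and vertical above 0.6 rad).
It fails at once if the mini loaf, the pail or the big loaf is shoved out of its place by more than 20 mm (distance of any of mini_loaf, pail, big_loaf from where it was at the start of the episode above 0.02 m).
It also fails if it takes over 72 s, if anything falls off the work surface, if the arm or the gripper's body presses on something with over 40 N, if the wrist force passes 120 N, or if a joint passes its speed limit or range.

## Robot

A 6-joint arm with a two-finger parallel gripper is mounted at the origin on the work surface. World frame = base frame: x ahead of the robot, y to its left, z up, the work surface at z = 0. Lengths are in m, angles in rad, forces in N, time in s.
With the tool pointing down it reaches from about 0.3 to 0.85 m from the base axis. Payload 4.2 kg.
Tool frame: the origin (TCP) lies at the very end of the fingers, on their centre line; the grasp point (between the pads) lies 19 mm behind it (bot.grasp_offset is the distance from the TCP to the grasp point, in m); z points along the fingers, y is the line along which they close (so a half turn about z gives the same grasp; the last joint's range is limited). The gripper opens to 91 mm and grips with 3 to 60 N. Pads are 32 mm wide; open, the fingers measure 118 mm over their backs; the gripper's body (76 mm by 178 mm) begins 60 mm behind the grasp point.
Start: joints at [1.17, 0.32, 1.565, -0, 1.257, -0.02], TCP at [0.214, 0.534, 0.214] pointing down, gripper open.
Joint ranges: [-3.11, 3.11], [-0.84, 2.01], [0.21, 2.61], [-1.34, 4.49], [0.05, 2.63], [-2.56, 2.56]. Speed limits (rad/s): [2.57, 2.57, 3.14, 3.14, 3.14, 3.14].

## Interface

Orientations are given as [roll, pitch, yaw] about the fixed x, y, z axes, in that order (R = Rz(yaw) Ry(pitch) Rx(roll)).
In Python, from workcell import bot gives the robot as it stands.
- The arm moves only by the tool servo_tool, never from a script. Its arguments are lists of equal length, an entry for each row: "delta_pos": the shift along the tool's x, y, z in mm, a list of three; "twist": the turn about the tool's z in rad; "claw": the opening in per cent of the stroke, from 0 (shut) to 100 (fully open). In form: {"delta_pos": [[tx, ty, tz], ...], "twist": [twist, ...], "claw": [claw, ...]}. A call has 1 to 8 rows; each row is the pose to reach, as a shift and turn from the pose commanded when the call began, along the tool's axes at that moment; what a row does not reach only later rows make up. A row lasts 1/10 s, in which the tool goes at most 50 mm and 8.59 degrees, less where a joint would pass 70% of its speed; a pose out of reach is approached as far as the arm can. A call with a gripper value outside its range is refused whole. The fingers move at their own pace and stop on an object; the grip force is fixed at half the most. Time passes only in rows, so rows that repeat a pose let the fingers close. It gives the time, the measured TCP pose, the force, the opening and the grip force at its end, in the units of the state.
- bot.sense(): the state, without advancing time (a new reading comes with each control period).
- bot.grab_frame(name): name is "scene" or "side" or "wrist"; returns a dict with "frame" (480x640x3 uint8, blue, green, red), "mtx" (3x3 intrinsics, pixels), "xyz" and "attitude" of the camera in the world. Camera axes: x right, y up, looking along -z (the intrinsics and any distortion apply to the point x, -y, -z); pixel columns grow to the right and rows downward; lengths in m; the calibration is good to about 2 mm. A picture is of the moment at which its call begins. There is no depth.
- bot.sign_off(): hands the job in; it is judged then, once.
The state is a dict: "time": time; "q": joint angles; "qd": joint speeds; "effort": joint torques, N m; "tcp_pos": TCP position; "tcp_rot": TCP orientation; "wrist_force": force on the tool from outside, world axes, zero at the start; "moment": the same for the moment, N m; "gripper_width": finger opening in m; "grasp_force": force on a finger pad.
Only numpy, scipy, OpenCV 4.12 (cv2) and the standard library are available. Lean on these libraries where they do the work, as an engineer would, in place of code of your own. Each camera call takes 0.05 s, during which the arm holds its last target. There are 200 camera calls.

## Working session

There is one attempt and no reset: what is moved stays moved. The work goes in short steps, Python scripts to look and compute and a tool call to move; the robot and the scene stay as the last step left them, time stands still between calls to the robot, and variables do not carry over. Pictures are saved under pics/ and viewed, at most 10 in all, crops included, and the job is handed in when it is done.

Besides the shell and the picture viewer there is one more tool, called after ">>>" by a JSON object that holds its "fn" and its "kwargs". servo_tool: Moves the arm, as the interface text tells. Its arguments: {"type":"object","properties":{"delta_pos":{"type":"array","items":{"type":"array","items":{"type":"number"}}},"twist":{"type":"array","items":{"type":"number"}},"claw":{"type":"array","items":{"type":"number"}}},"required":["delta_pos","twist","claw"]}

```bash
mkdir -p pics
cat > h.py <<'E'
import numpy as np, cv2, pickle
from workcell import bot
from scipy.spatial.transform import Rotation as R
def cam(n):
    f=bot.grab_frame(n); return f
def rot(f):
    a=np.array(f['attitude'],float)
    return a if a.shape==(3,3) else (R.from_euler('xyz',a).as_matrix() if a.size==3 else R.from_quat(a).as_matrix())
def ray(f,u,v):
    K=np.array(f['mtx']); d=np.linalg.inv(K)@[u,v,1]; d=d*[1,-1,-1]
    return np.array(f['xyz']),rot(f)@d
def onz(f,u,v,z):
    o,d=ray(f,u,v); return o+d*(z-o[2])/d[2]
def proj(f,p):
    c=rot(f).T@(np.array(p)-f['xyz'])*[1,-1,-1]; q=np.array(f['mtx'])@c; return q[:2]/q[2]
E
python3 - <<'E'
from h import *
fs={n:cam(n) for n in('scene','side')}
pickle.dump(fs,open('f0.pkl','wb'))
for n,f in fs.items():
    cv2.imwrite(f'pics/{n}0.png',f['frame']); print(n,{k:v for k,v in f.items() if k!='frame'})
print(bot.sense())
E
```

```text
scene {'mtx': array([[551.98630965,   0.        , 319.20770298],
       [  0.        , 551.98630965, 235.50197424],
       [  0.        ,   0.        ,   1.        ]]), 'xyz': array([1.04825412, 0.83949818, 1.26110092]), 'attitude': array([0.69677351, 0.0045162 , 2.60183552])}
side {'mtx': array([[567.0062159 ,   0.        , 315.76129792],
       [  0.        , 567.0062159 , 233.15170503],
       [  0.        ,   0.        ,   1.        ]]), 'xyz': array([-0.13914804, -0.88758095,  0.83941673]), 'attitude': array([ 0.97719977, -0.01776309, -0.65716465])}
{'time': 0.1, 'q': array([ 1.17002673e+00,  3.20215917e-01,  1.56555683e+00, -5.43374098e-07,
        1.25740305e+00, -2.00098154e-02]), 'qd': array([-0.00146444, -0.00086942, -0.00310472, -0.00011935, -0.00078461,
       -0.00039766]), 'effort': array([-5.64592556e-04, -4.13332379e+01, -2.32507199e+01,  7.28170853e-02,
        4.22032317e-02, -4.64180766e-05]), 'tcp_pos': array([0.2135116 , 0.53339796, 0.21321136]), 'tcp_rot': array([-3.14000981e+00, -3.11597856e-05,  2.76083302e+00]), 'wrist_force': array([ 0.98833043, -0.64010415, -0.51689358]), 'moment': array([-0.0012858 , -0.0190811 , -0.05248269]), 'grasp_force': 0.0, 'gripper_width': 0.09123309710888292}
```

View pics/scene0.png

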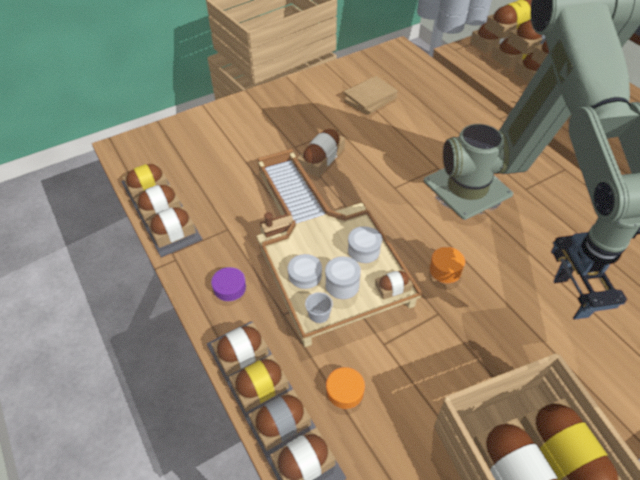

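View pics/side0.png

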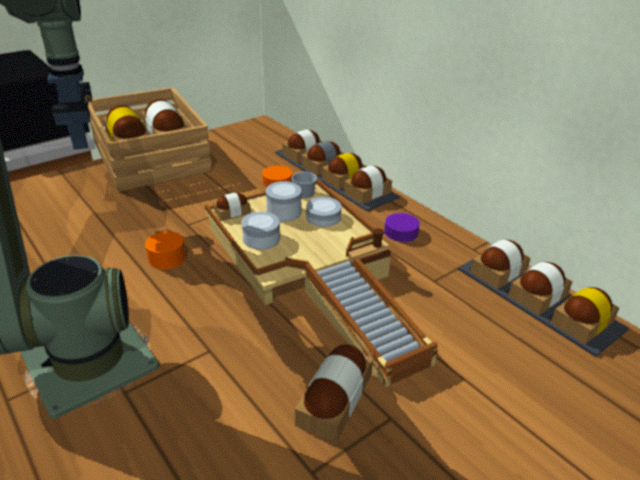

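In the scene view the three silver tins stand on the deck at about (305,271), (365,245) and (343,278). The pail is at (318,307), the mini loaf at (394,285) and the big loaf at (322,148). The orange look-alikes are at (447,265) and (345,387), and the purple one is at (229,284). From the side view, the tins are short (323,212), middle (261,230) and tall (283,200). I'll check this choice in a close crop.

Run:
```python
from h import *
fs=pickle.load(open('f0.pkl','rb'))
a=fs['scene']['frame'][140:350,235:435]; cv2.imwrite('pics/c1.png',cv2.resize(a,None,fx=2.85,fy=2.85,interpolation=cv2.INTER_CUBIC))
a=fs['side']['frame'][160:390,190:450]; cv2.imwrite('pics/c2.png',cv2.resize(a,None,fx=2.6,fy=2.6,interpolation=cv2.INTER_CUBIC))
```

```text
(no output)
```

View pics/c1.png

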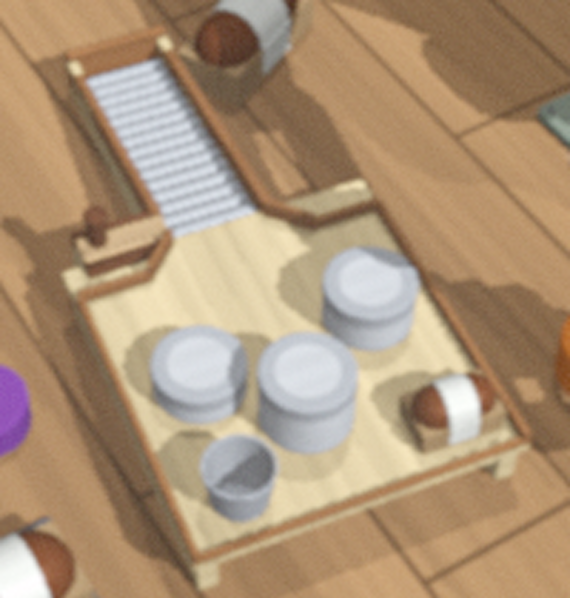

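View pics/c2.png

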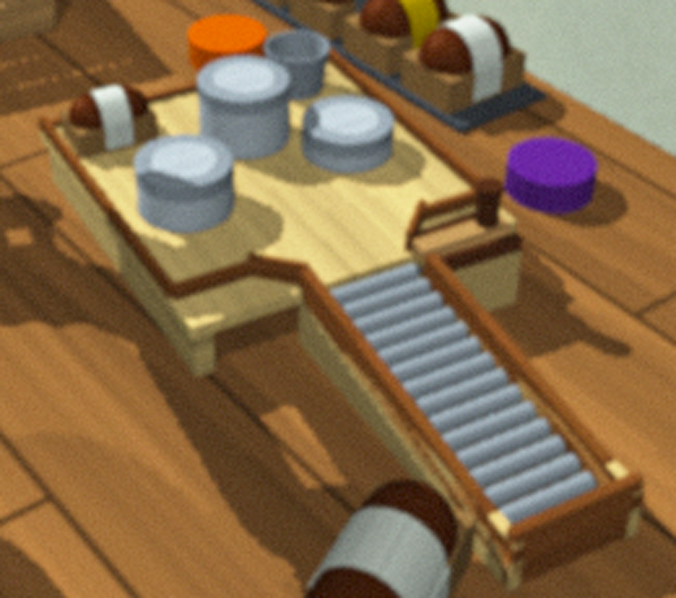

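The crops confirm the choice. Short lid centres are at c1 (203,365) and c2 (350,126), middle at c1 (371,285) and c2 (185,162), tall at c1 (308,373) and c2 (244,83). The keeper knob shows at c1 (95,215). Next I'll fit the rack pose from its corners.

Run:
```python
from h import *
from scipy.optimize import least_squares
fs=pickle.load(open('f0.pkl','rb'))
S=lambda u,v:(235+u/2.85,140+v/2.85); D=lambda u,v:(190+u/2.6,160+v/2.6)
obs=[('scene',S(197,553),(158,230,70)),('scene',S(515,438),(-158,230,68)),('scene',S(377,208),(-158,-76,74)),('scene',S(82,294),(158,-76,74)),
('scene',S(172,233),(49,-122,60)),('scene',S(252,208),(-49,-122,60)),('scene',S(96,212),(125,-132,118)),
('side',D(488,186),(125,-132,118)),('side',D(178,290),(-158,-76,74)),('side',D(332,290),(-49,-122,60)),('side',D(415,262),(49,-122,60)),('side',D(45,123),(-165,235,66))]
def W(p,P): 
    x,y,t=p; c,s=np.cos(t),np.sin(t); P=np.array(P)/1000
    return np.array([x+c*P[0]-s*P[1],y+s*P[0]+c*P[1],P[2]])
res=lambda p:np.concatenate([proj(fs[n],W(p,P))-uv for n,uv,P in obs])
a=onz(fs['scene'],*S(252,208),.06)
c=onz(fs['scene'],*S(172,233),.06)
t0=np.arctan2(*(c-a)[[1,0]])
best=least_squares(res,[a[0],a[1],t0],loss='soft_l1'); p=best.x
print('rack',p,np.degrees(p[2])); print(res(p).reshape(-1,2).round(1).tolist())
pickle.dump(p,open('rack.pkl','wb'))
def inv(w): 
    c,s=np.cos(p[2]),np.sin(p[2]); d=w[:2]-p[:2]; return np.array([c*d[0]+s*d[1],-s*d[0]+c*d[1]])*1000
for n,z,u,v in(('short',.094,(203,365),(350,126)),('mid',.110,(371,285),(185,162)),('tall',.126,(308,373),(244,83)),('pail',.11,(240,465),(297,47)),('mini',.1,(455,405),(110,105))):
    print(n,inv(onz(fs['scene'],*S(*u),z)).round(),inv(onz(fs['side'],*D(*v),z)).round())
print('bigloaf',inv(onz(fs['scene'],322,148,.07)),onz(fs['scene'],322,148,.07))
for P in((0,-122,60),(125,-132,118),(0,-425,25),(0,235,60)): print(P,W(p,P))
```

```text
rack [ 0.54375227  0.02160646 -0.14563213] -8.344106648332906
[[-1.1, -2.0], [0.6, -2.6], [-2.0, -3.5], [-1.2, -1.2], [-1.8, 0.7], [1.3, -0.3], [-2.7, -0.2], [1.6, -0.8], [-1.1, -3.5], [-7.1, -1.4], [-1.9, -2.8], [-2.0, -0.5]]
short [85. 68.] [83. 45.]
mid [-93.  54.] [-95.  38.]
tall [ 10. 135.] [  5. 116.]
pail [ 99. 192.] [ 99. 183.]
mini [-106.  202.] [-110.  179.]
bigloaf [-147.77374169 -378.14294229] [ 0.3426675  -0.33108898  0.07      ]
(0, -122, 60) [ 0.52604789 -0.09910209  0.06      ]
(125, -132, 118) [ 0.64827351 -0.12713597  0.118     ]
(0, -425, 25) [ 0.48207717 -0.39889464  0.025     ]
(0, 235, 60) [0.57785498 0.25411884 0.06      ]
```

Run:
```python
from h import *
from scipy.optimize import least_squares
fs=pickle.load(open('f0.pkl','rb'))
S=lambda u,v:(235+u/2.85,140+v/2.85); D=lambda u,v:(190+u/2.6,160+v/2.6)
for n in fs: print(n,'tcp',proj(fs[n],[.2135,.5334,.2132]),'base',proj(fs[n],[0,0,0]))
def tri(a,b):
    o1,d1=ray(fs['scene'],*a);o2,d2=ray(fs['side'],*b)
    A=np.c_[d1,-d2];s=np.linalg.lstsq(A,o2-o1,rcond=None)[0];p,q=o1+s[0]*d1,o2+s[1]*d2
    return (p+q)/2,np.linalg.norm(p-q)
for n,u,v in(('short',(203,365),(350,126)),('mid',(371,285),(185,162)),('tall',(308,373),(244,83)),('knob',(96,212),(488,186)),('corner',(377,208),(178,290))):print(n,tri(S(*u),D(*v)))
# silver masks
for n in fs:
    f=fs[n]['frame']; im=cv2.cvtColor(f,cv2.COLOR_BGR2HSV); m=((im[...,1]<50)&(im[...,2]>125)).astype(np.uint8)
    k,l,st,c=cv2.connectedComponentsWithStats(m)
    for i in range(1,k):
        x,y,w,h,a=st[i]
        if a>300 and 225<x<420 and 150<y<330: print(n,x,y,w,h,a)
x=fs['scene']['frame'][220:330,520:640]; y=fs['side']['frame'][60:170,30:150]
cv2.imwrite('pics/c3.png',cv2.resize(np.hstack([x,y]),None,fx=3,fy=3))
```

```text
scene tcp [568.93349193 297.75576384] base [466.58075042 186.47576603]
side tcp [ 82.07754427 139.8775114 ] base [ 89.14993207 359.28842923]
short (array([0.63764294, 0.06790387, 0.08452796]), np.float64(0.00927047807374356))
mid (array([0.45856721, 0.08278483, 0.10362462]), np.float64(0.005169378523078836))
tall (array([0.57125362, 0.14833742, 0.11827824]), np.float64(0.003978978214732058))
knob (array([ 0.64291675, -0.12516058,  0.11646235]), np.float64(0.003354403788170201))
corner (array([ 0.37619811, -0.02695842,  0.06228335]), np.float64(0.008462529472221057))
scene 265 161 60 63 1780
scene 304 226 79 98 2968
scene 287 253 36 36 1003
scene 226 327 29 41 680
side 241 179 61 53 1458
side 309 196 33 20 508
```

View pics/c3.png

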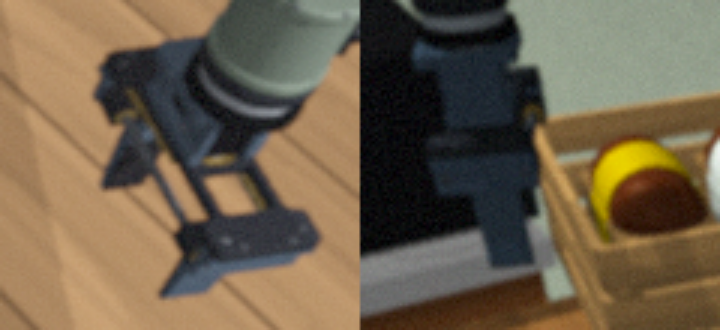

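The fingertips project within a few pixels of where they appear in the scene camera, so its calibration holds. I'll go above the deck and look from the wrist camera.

```bash
cat >> h.py <<'E'
try: P=pickle.load(open('rack.pkl','rb'))
except Exception: P=None
def toW(x,y,z=0):
    c,s=np.cos(P[2]),np.sin(P[2]); return np.array([P[0]*1e3+c*x-s*y,P[1]*1e3+s*x+c*y,z])
def toR(w):
    c,s=np.cos(P[2]),np.sin(P[2]); d=np.array(w[:2])*1e3-P[:2]*1e3; return np.array([c*d[0]+s*d[1],-s*d[0]+c*d[1]])
def st():
    s=bot.sense(); Rm=R.from_euler('xyz',s['tcp_rot']).as_matrix(); yaw=np.arctan2(Rm[1,0],Rm[0,0])
    print('t',round(s['time'],2),'rack xy',toR(s['tcp_pos']).round(1),'z',round(s['tcp_pos'][2]*1e3,1),'head',round(P[2]+np.pi/2-yaw,3),'F',s['wrist_force'].round(1),'w',round(s['gripper_width']*1e3,1),'q6',round(s['q'][5],2))
    return s,Rm,yaw
def go(x,y,z,h=0):
    "delta to rack pose; h = tool x turned from rack +y toward rack +x"
    s,Rm,yaw=st(); d=Rm.T@(toW(x,y,z)-s['tcp_pos']*1e3); tw=yaw-(P[2]+np.pi/2-h)
    print((x,y,z,h),'->',d.round(),round((tw+np.pi)%(2*np.pi)-np.pi,3))
E
python3 -c "
from h import *
go(0,80,330,0)"
```

```text
t 0.1 rack xy [-401.   458.5] z 213.2 head -1.336 F [ 1.  -0.6 -0.5] w 91.2 q6 -0.02
(0, 80, 330, 0) -> [-478. -275. -116.] 1.336
```

>>> {"fn": "servo_tool", "kwargs": {"delta_pos": [[-50,-29,-116],[-478,-275,-116],[-478,-275,-116],[-478,-275,-116],[-478,-275,-116],[-478,-275,-116],[-478,-275,-116],[-478,-275,-116]], "twist": [0.15,0.3,0.45,0.6,0.75,0.9,1.05,1.2], "claw": [40,40,40,40,40,40,40,40]}}

```text
time: 0.9
tcp_pos: [0.443, 0.2421, 0.3054]
tcp_rot: [-3.141, -0.0, 1.555]
wrist_force: [0.7, 0.3, 0.4]
gripper_width: 0.0365
grasp_force: 0.0
```

```bash
python3 -c "
from h import *
go(0,80,330,0)"
```

```text
t 0.9 rack xy [-131.7  203.5] z 305.4 head -0.13 F [0.7 0.3 0.4] w 36.5 q6 0.49
(0, 80, 330, 0) -> [-140.  115.  -25.] 0.13
```

>>> {"fn": "servo_tool", "kwargs": {"delta_pos": [[-140,115,-25],[-140,115,-25],[-140,115,-25],[-140,115,-25],[-140,115,-25],[-140,115,-25]], "twist": [0.13,0.13,0.13,0.13,0.13,0.13], "claw": [40,40,40,40,40,40]}}

```text
time: 1.5
tcp_pos: [0.5558, 0.1025, 0.3297]
tcp_rot: [-3.14, -0.0, 1.429]
wrist_force: [0.7, 0.3, -1.0]
gripper_width: 0.0364
grasp_force: 0.0
```

```bash
python3 -c "
from h import *
f=cam('wrist');pickle.dump(f,open('w1.pkl','wb'));cv2.imwrite('pics/w1.png',f['frame']);print(f['xyz'],f['attitude'],f['mtx']);st()
for q in((0,-122,60),(49,-122,60),(-49,-122,60),(84,57,94),(-94,46,110),(8,126,126),(158,-76,74),(-158,-76,74),(158,230,74)): print(q,proj(f,toW(*q)/1e3).round())"
```

```text
[0.56688445 0.18074205 0.49971827] [-0.28378594  0.00219955 -0.13965169] [[353.08860274   0.         316.72198468]
 [  0.         353.08860274 241.2157385 ]
 [  0.           0.           1.        ]]
t 1.55 rack xy [-0.4 82.4] z 329.8 head -0.006 F [-0.7  0.7 -0.9] w 36.3 q6 0.3
(0, -122, 60) [316. 346.]
(49, -122, 60) [351. 346.]
(-49, -122, 60) [282. 345.]
(84, 57, 94) [388. 230.]
(-94, 46, 110) [235. 242.]
(8, 126, 126) [325. 173.]
(158, -76, 74) [434. 322.]
(-158, -76, 74) [199. 321.]
(158, 230, 74) [461.  74.]
```

View pics/w1.png

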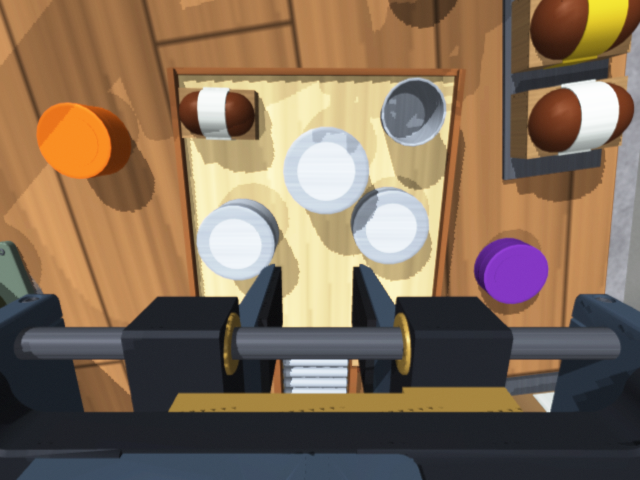

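The wrist view shows the short lid at (391,227), the middle at (236,242), the tall at (326,170), and the rollers centred at column 316. That agrees with the estimates to about 4 mm. Short is at about (87,60), middle (-93,46) and tall (9,130). I'll start the short tin from its rear-right.

```bash
python3 -c "
from h import *
go(119,117,140,.51);go(119,117,80,.51)"
```

```text
t 1.55 rack xy [-0.4 82.4] z 329.8 head -0.006 F [-0.7  0.7 -0.9] w 36.3 q6 0.3
(119, 117, 140, 0.51) -> [ 34. 120. 190.] 0.516
t 1.55 rack xy [-0.4 82.4] z 329.8 head -0.006 F [-0.7  0.7 -0.9] w 36.3 q6 0.3
(119, 117, 80, 0.51) -> [ 34. 120. 250.] 0.516
```

>>> {"fn": "servo_tool", "kwargs": {"delta_pos": [[16,60,30],[34,120,70],[34,120,120],[34,120,160],[34,120,200],[34,120,235],[34,120,250],[34,120,250]], "twist": [0.15,0.3,0.45,0.516,0.516,0.516,0.516,0.516], "claw": [40,40,40,40,40,40,40,40]}}

```text
time: 2.35
tcp_pos: [0.6774, 0.1209, 0.0783]
tcp_rot: [-3.138, 0.004, 0.916]
wrist_force: [0.6, 0.8, -0.0]
gripper_width: 0.0365
grasp_force: 0.0
```

```bash
python3 -c "
from h import *
go(36,-35,80,.51)"
```

```text
t 2.35 rack xy [117.8 117.6] z 78.3 head 0.509 F [ 0.6  0.8 -0. ] w 36.5 q6 0.81
(36, -35, 80, 0.51) -> [-173.    3.   -1.] 0.001
```

>>> {"fn": "servo_tool", "kwargs": {"delta_pos": [[-5,0,0],[-12,0,0],[-21,0,0],[-31,0,0],[-41,0,0],[-51,0,0],[-61,0,0],[-71,0,0]], "twist": [0,0,0,0,0,0,0,0], "claw": [40,40,40,40,40,40,40,40]}}

```text
time: 3.15
tcp_pos: [0.6385, 0.0638, 0.0834]
tcp_rot: [3.137, -0.007, 0.914]
wrist_force: [3.4, 4.8, 4.7]
gripper_width: 0.0363
grasp_force: 3.0
```

>>> {"fn": "servo_tool", "kwargs": {"delta_pos": [[-10,0,0],[-20,0,0],[-30,0,0],[-40,0,0],[-50,0,0],[-60,0,0],[-70,0,0],[-80,0,0]], "twist": [0,0,0,0,0,0,0,0], "claw": [40,40,40,40,40,40,40,40]}}

```text
time: 3.95
tcp_pos: [0.5898, 0.0003, 0.0833]
tcp_rot: [3.136, -0.007, 0.914]
wrist_force: [3.9, 5.1, 6.1]
gripper_width: 0.0364
grasp_force: 3.2
```

```bash
cat >> h.py <<'E'
def lids(f,tops):
    "silver blobs nearest expected lid positions"
    for n,(x,y,z) in tops.items():
        c=proj(f,toW(x,y,z)/1e3); print(n,'expect px',c.round())
def snap(n,name):
    f=cam(n); pickle.dump(f,open(name+'.pkl','wb')); cv2.imwrite(f'pics/{name}.png',f['frame']); return f
E
python3 -c "
from h import *
s=st();f=snap('scene','s2');im=cv2.cvtColor(f['frame'],cv2.COLOR_BGR2HSV)
a=f['frame'][140:350,235:435]; cv2.imwrite('pics/s2c.png',cv2.resize(a,None,fx=2.85,fy=2.85,interpolation=cv2.INTER_CUBIC))
"
```

```text
t 3.95 rack xy [ 48.7 -14.4] z 83.3 head 0.511 F [3.9 5.1 6.1] w 36.4 q6 0.64
```

View pics/s2c.png

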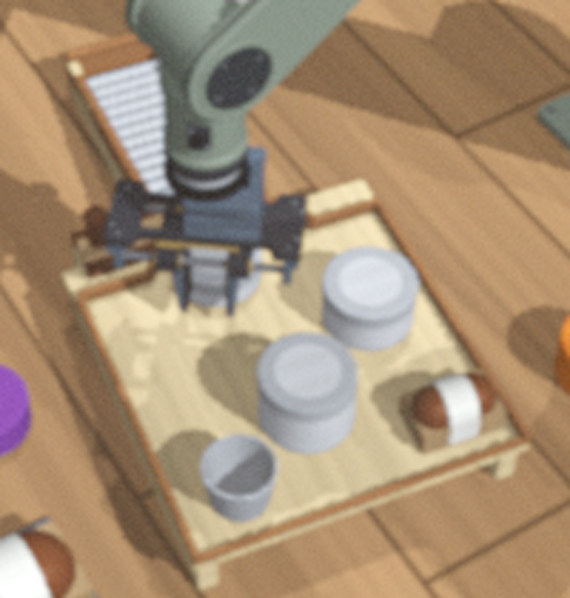

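The short tin sits in the fork, centred near (21,-64). The other tins have not moved. I'll swing the fork round behind it.

```bash
python3 -c "
from h import *
go(56,0,83,.51);go(34,3,80,.2)"
```

```text
t 4.0 rack xy [ 47.3 -16.1] z 83.1 head 0.511 F [2.5 1.5 4.7] w 36.4 q6 0.64
(56, 0, 83, 0.51) -> [18. -0.  0.] -0.001
t 4.0 rack xy [ 47.3 -16.1] z 83.1 head 0.511 F [2.5 1.5 4.7] w 36.4 q6 0.64
(34, 3, 80, 0.2) -> [ 10. -21.   3.] -0.311
```

>>> {"fn": "servo_tool", "kwargs": {"delta_pos": [[12,0,0],[17,-6,0],[14,-15,0],[11,-21,0],[11,-21,0]], "twist": [0,-0.1,-0.22,-0.31,-0.31], "claw": [40,40,40,40,40]}}

```text
time: 4.5
tcp_pos: [0.5762, 0.022, 0.0801]
tcp_rot: [-3.139, 0.001, 1.225]
wrist_force: [-0.1, 0.1, 0.7]
gripper_width: 0.0363
grasp_force: 0.0
```

```bash
python3 -c "
from h import *
go(21,-50,80,.15);go(6,-80,80,0);go(0,-110,80,0)"
```

```text
t 4.5 rack xy [32.1  5.1] z 80.1 head 0.2 F [-0.1  0.1  0.7] w 36.3 q6 0.36
(21, -50, 80, 0.15) -> [-56.   0.   0.] -0.05
t 4.5 rack xy [32.1  5.1] z 80.1 head 0.2 F [-0.1  0.1  0.7] w 36.3 q6 0.36
(6, -80, 80, 0) -> [-89.  -9.   0.] -0.2
t 4.5 rack xy [32.1  5.1] z 80.1 head 0.2 F [-0.1  0.1  0.7] w 36.3 q6 0.36
(0, -110, 80, 0) -> [-119.   -9.    0.] -0.2
```

>>> {"fn": "servo_tool", "kwargs": {"delta_pos": [[-8,0,0],[-18,0,0],[-28,0,0],[-38,0,0],[-48,0,0],[-58,0,0],[-68,-3,0],[-78,-6,0]], "twist": [0,0,-0.02,-0.04,-0.06,-0.1,-0.14,-0.18], "claw": [40,40,40,40,40,40,40,40]}}

```text
time: 5.3
tcp_pos: [0.5391, -0.0395, 0.0803]
tcp_rot: [-3.126, -0.014, 1.403]
wrist_force: [-7.6, 9.8, 4.5]
gripper_width: 0.0366
grasp_force: 7.2
```

```bash
python3 -c "
from h import *
go(0,-110,80,0)"
```

```text
t 5.3 rack xy [  4.3 -61.1] z 80.3 head 0.022 F [-7.6  9.8  4.5] w 36.6 q6 0.05
(0, -110, 80, 0) -> [-49.  -3.  -0.] -0.022
```

>>> {"fn": "servo_tool", "kwargs": {"delta_pos": [[-8,0,0],[-16,0,0],[-24,0,0],[-32,0,0],[-40,-1,0],[-48,-1,0],[-54,-1,0],[-54,-1,0]], "twist": [-0.02,-0.02,-0.02,-0.02,-0.02,-0.02,-0.02,-0.02], "claw": [40,40,40,40,40,40,40,40]}}

```text
time: 6.1
tcp_pos: [0.5332, -0.1034, 0.0795]
tcp_rot: [-3.137, -0.0, 1.423]
wrist_force: [-0.5, 0.2, 0.0]
gripper_width: 0.0365
grasp_force: 0.0
```

```bash
python3 -c "
from h import *
st();f=snap('side','d3')
a=f['frame'][160:390,190:450]; cv2.imwrite('pics/d3c.png',cv2.resize(a,None,fx=2.6,fy=2.6,interpolation=cv2.INTER_CUBIC))"
```

```text
t 6.1 rack xy [   7.7 -125.2] z 79.5 head 0.003 F [-0.5  0.2  0. ] w 36.5 q6 -0.06
```

View pics/d3c.png

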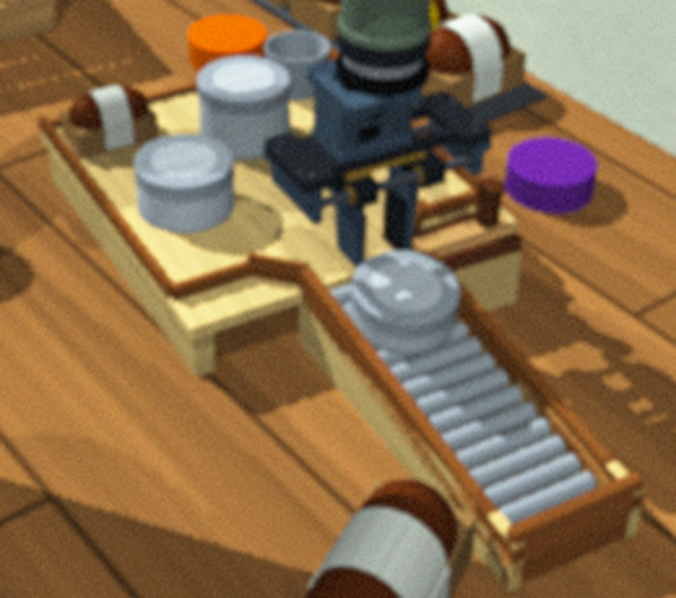

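The side view shows the short tin upright and running down the lane, at crop (408,300). Next is the middle tin.

```bash
python3 -c "
from h import *
go(-128,102,180,-.567);go(-128,102,84,-.567)"
```

```text
t 6.15 rack xy [   9.4 -125.3] z 80.1 head 0.002 F [ 0.  -0.2 -0.3] w 36.2 q6 -0.06
(-128, 102, 180, -0.567) -> [ 227. -138. -100.] -0.569
t 6.15 rack xy [   9.4 -125.3] z 80.1 head 0.002 F [ 0.  -0.2 -0.3] w 36.2 q6 -0.06
(-128, 102, 84, -0.567) -> [ 227. -138.   -4.] -0.569
```

>>> {"fn": "servo_tool", "kwargs": {"delta_pos": [[5,0,-50],[10,0,-95],[50,-30,-100],[90,-55,-100],[130,-80,-100],[170,-105,-100],[205,-126,-100],[227,-138,-100]], "twist": [0,0,-0.1,-0.22,-0.34,-0.46,-0.55,-0.569], "claw": [40,40,40,40,40,40,40,40]}}

```text
time: 6.95
tcp_pos: [0.4314, 0.1436, 0.181]
tcp_rot: [3.14, 0.0, 1.997]
wrist_force: [0.4, 0.3, -0.2]
gripper_width: 0.0367
grasp_force: 0.0
```

```bash
python3 -c "
from h import *
go(-128,102,84,-.567)"
```

```text
t 6.95 rack xy [-128.9  104.4] z 181.0 head -0.571 F [ 0.4  0.3 -0.2] w 36.7 q6 -0.13
(-128, 102, 84, -0.567) -> [-2. -1. 97.] 0.004
```

>>> {"fn": "servo_tool", "kwargs": {"delta_pos": [[0,0,40],[0,0,75],[0,0,97],[0,0,97]], "twist": [0,0,0,0], "claw": [40,40,40,40]}}

```text
time: 7.35
tcp_pos: [0.4305, 0.141, 0.0813]
tcp_rot: [-3.136, -0.0, 1.993]
wrist_force: [-0.0, 0.2, 1.0]
gripper_width: 0.0364
grasp_force: 0.0
```

>>> {"fn": "servo_tool", "kwargs": {"delta_pos": [[-6,0,0],[-14,0,0],[-24,0,0],[-34,0,0],[-44,0,0],[-54,0,0],[-64,0,0],[-74,0,0]], "twist": [0,0,0,0,0,0,0,0], "claw": [40,40,40,40,40,40,40,40]}}

```text
time: 8.15
tcp_pos: [0.4633, 0.0742, 0.0844]
tcp_rot: [3.139, -0.001, 1.993]
wrist_force: [-1.9, 5.0, 4.4]
gripper_width: 0.0363
grasp_force: 3.0
```

>>> {"fn": "servo_tool", "kwargs": {"delta_pos": [[-10,0,0],[-20,0,0],[-30,0,0],[-40,0,0],[-50,0,0],[-60,0,0],[-70,0,0],[-78,0,0]], "twist": [0,0,0,0,0,0,0,0], "claw": [40,40,40,40,40,40,40,40]}}

```text
time: 8.95
tcp_pos: [0.4949, 0.0029, 0.0844]
tcp_rot: [3.14, -0.001, 1.993]
wrist_force: [-2.4, 5.9, 5.7]
gripper_width: 0.0362
grasp_force: 3.4
```

```bash
python3 -c "
from h import *
s=st(); x,y=toR(s[0]['tcp_pos']); h=-.567; print('tin',x-57*np.sin(h),y-57*np.cos(h)); 
for a in((x-10,y+15,80,-.567),(-20,0,80,-.15)): go(*a)"
```

```text
t 8.95 rack xy [-45.7 -25.6] z 84.4 head -0.567 F [-2.4  5.9  5.7] w 36.2 q6 -0.44
tin -15.045890538233042 -73.70507161867997
t 8.95 rack xy [-45.7 -25.6] z 84.4 head -0.567 F [-2.4  5.9  5.7] w 36.2 q6 -0.44
(np.float64(-55.66081404974735), np.float64(-10.624655039950863), 80, -0.567) -> [18. -0.  4.] 0.0
t 8.95 rack xy [-45.7 -25.6] z 84.4 head -0.567 F [-2.4  5.9  5.7] w 36.2 q6 -0.44
(-20, 0, 80, -0.15) -> [ 8. 35.  4.] 0.417
```

>>> {"fn": "servo_tool", "kwargs": {"delta_pos": [[12,0,0],[20,8,0],[18,18,0],[12,28,0],[8,34,0],[8,34,0]], "twist": [0,0.1,0.22,0.34,0.42,0.42], "claw": [40,40,40,40,40,40]}}

```text
time: 9.55
tcp_pos: [0.5231, 0.0243, 0.0836]
tcp_rot: [3.14, 0.001, 1.574]
wrist_force: [-0.3, 0.4, -0.8]
gripper_width: 0.0365
grasp_force: 0.0
```

```bash
python3 -c "
from h import *
go(-8,-75,80,0);go(0,-120,80,0)"
```

```text
t 9.55 rack xy [-20.8  -0.3] z 83.6 head -0.149 F [-0.3  0.4 -0.8] w 36.5 q6 0.02
(-8, -75, 80, 0) -> [-76.   2.   4.] 0.149
t 9.55 rack xy [-20.8  -0.3] z 83.6 head -0.149 F [-0.3  0.4 -0.8] w 36.5 q6 0.02
(0, -120, 80, 0) -> [-121.    3.    4.] 0.149
```

>>> {"fn": "servo_tool", "kwargs": {"delta_pos": [[-8,0,2],[-17,0,3],[-26,0,3],[-35,0,3],[-44,0,3],[-53,1,3],[-62,2,3],[-71,3,3]], "twist": [0,0,0.02,0.05,0.08,0.11,0.13,0.15], "claw": [40,40,40,40,40,40,40,40]}}

```text
time: 10.35
tcp_pos: [0.528, -0.0466, 0.0818]
tcp_rot: [3.136, -0.002, 1.421]
wrist_force: [2.9, 6.8, 5.0]
gripper_width: 0.0364
grasp_force: 3.8
```

```bash
python3 -c "
from h import *
go(0,-116,80,0)"
```

```text
t 10.35 rack xy [ -5.7 -69.7] z 81.8 head 0.004 F [2.9 6.8 5. ] w 36.4 q6 0.04
(0, -116, 80, 0) -> [-46.   6.   2.] -0.004
```

>>> {"fn": "servo_tool", "kwargs": {"delta_pos": [[-9,1,0],[-18,2,0],[-27,3,0],[-36,3,0],[-44,3,0],[-50,3,0],[-50,3,0],[-50,3,0]], "twist": [0,0,0,0,0,0,0,0], "claw": [40,40,40,40,40,40,40,40]}}

```text
time: 11.15
tcp_pos: [0.5208, -0.0965, 0.0803]
tcp_rot: [-3.141, -0.0, 1.423]
wrist_force: [0.2, -0.2, 0.7]
gripper_width: 0.0365
grasp_force: 0.0
```

```bash
python3 -c "
from h import *
st();f=snap('side','d4')
a=f['frame'][160:390,190:450]; cv2.imwrite('pics/d4c.png',cv2.resize(a,None,fx=2.6,fy=2.6,interpolation=cv2.INTER_CUBIC))"
```

```text
t 11.15 rack xy [  -5.5 -120.1] z 80.3 head 0.002 F [ 0.2 -0.2  0.7] w 36.5 q6 -0.06
```

View pics/d4c.png

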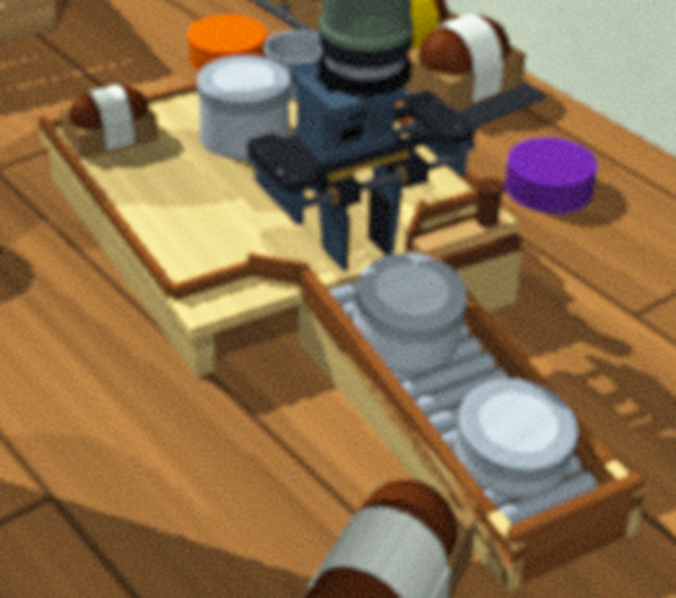

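The side view shows the short tin upright at the stop, at crop (517,430), and the middle tin running in behind it, at (412,300). Next is the tall tin.

>>> {"fn": "servo_tool", "kwargs": {"delta_pos": [[5,0,-50],[15,2,-98],[60,6,-100],[110,10,-100],[160,14,-100],[210,16,-100],[260,16,-100],[300,16,-100]], "twist": [0,0,0,0,0,0,0,0], "claw": [40,40,40,40,40,40,40,40]}}

```text
time: 12.0
tcp_pos: [0.5805, 0.2013, 0.1803]
tcp_rot: [3.142, -0.001, 1.426]
wrist_force: [-0.3, -0.7, -0.1]
gripper_width: 0.0368
grasp_force: 0.0
```

```bash
python3 -c "
from h import *
f=snap('wrist','w5');im=cv2.cvtColor(f['frame'],cv2.COLOR_BGR2HSV)
go(10,198,180,.03);go(10,198,82,.03)
f=snap('side','d5');g=f['frame']
for y,z in((-380,31+34),(-290,41+50)): print(proj(f,toW(0,y,z)/1e3).round())
m=cv2.cvtColor(pickle.load(open('d4.pkl','rb'))['frame'],cv2.COLOR_BGR2GRAY);
for n,fr in(('d4',m),('d5',cv2.cvtColor(g,cv2.COLOR_BGR2GRAY))): print(n,[fr[int(p[1]),int(p[0])] for p in (proj(f,toW(0,-200,60)/1e3),proj(f,toW(0,-290,91)/1e3),proj(f,toW(0,-380,65)/1e3))])"
```

```text
t 12.05 rack xy [ 10.3 189. ] z 180.1 head -0.003 F [1.6 5.1 0.9] w 36.3 q6 0.46
(10, 198, 180, 0.03) -> [ 9. -0.  0.] 0.033
t 12.05 rack xy [ 10.3 189. ] z 180.1 head -0.003 F [1.6 5.1 0.9] w 36.3 q6 0.46
(10, 198, 82, 0.03) -> [ 8. -0. 98.] 0.033
[397. 333.]
[372. 296.]
d4 [np.uint8(124), np.uint8(118), np.uint8(219)]
d5 [np.uint8(156), np.uint8(219), np.uint8(218)]
```

>>> {"fn": "servo_tool", "kwargs": {"delta_pos": [[9,0,0],[9,0,40],[9,0,80],[9,0,98],[9,0,98]], "twist": [0.03,0.03,0.03,0.03,0.03], "claw": [40,40,40,40,40]}}

```text
time: 12.6
tcp_pos: [0.5795, 0.2056, 0.0792]
tcp_rot: [-3.135, 0.004, 1.394]
wrist_force: [0.7, 0.6, 0.6]
gripper_width: 0.0362
grasp_force: 0.0
```

```bash
python3 -c "
from h import *
go(2,-40,82,.03)"
```

```text
t 12.6 rack xy [  8.6 187.2] z 79.2 head 0.031 F [0.7 0.6 0.6] w 36.2 q6 0.5
(2, -40, 82, 0.03) -> [-227.    0.   -2.] -0.001
```

>>> {"fn": "servo_tool", "kwargs": {"delta_pos": [[-5,0,0],[-13,0,0],[-22,0,0],[-32,0,0],[-42,0,0],[-52,0,0],[-62,0,0],[-72,0,0]], "twist": [0,0,0,0,0,0,0,0], "claw": [40,40,40,40,40,40,40,40]}}

```text
time: 13.4
tcp_pos: [0.5696, 0.1355, 0.0829]
tcp_rot: [3.141, -0.001, 1.393]
wrist_force: [1.4, 3.0, 2.5]
gripper_width: 0.0366
grasp_force: 1.6
```

>>> {"fn": "servo_tool", "kwargs": {"delta_pos": [[-10,0,0],[-20,0,0],[-30,0,0],[-40,0,0],[-50,0,0],[-60,0,0],[-70,0,0],[-80,0,0]], "twist": [0,0,0,0,0,0,0,0], "claw": [40,40,40,40,40,40,40,40]}}

```text
time: 14.2
tcp_pos: [0.5554, 0.0568, 0.0827]
tcp_rot: [3.141, -0.001, 1.394]
wrist_force: [1.3, 5.1, 4.7]
gripper_width: 0.0364
grasp_force: 2.6
```

```bash
python3 -c "
from h import *
go(0,-50,82,.0)
f=snap('scene','s6')"
```

```text
t 14.2 rack xy [ 6.4 36.5] z 82.7 head 0.032 F [1.3 5.1 4.7] w 36.4 q6 0.26
(0, -50, 82, 0.0) -> [-87.  -4.   1.] -0.032
```

>>> {"fn": "servo_tool", "kwargs": {"delta_pos": [[-10,0,0],[-20,-1,0],[-30,-1,0],[-40,-2,0],[-50,-2,0],[-60,-3,0],[-70,-3,0],[-80,-3,0]], "twist": [0,0,-0.01,-0.01,-0.02,-0.02,-0.03,-0.03], "claw": [40,40,40,40,40,40,40,40]}}

```text
time: 15.05
tcp_pos: [0.5378, -0.0217, 0.0824]
tcp_rot: [-3.141, -0.0, 1.424]
wrist_force: [1.6, 5.5, 3.7]
gripper_width: 0.0367
grasp_force: 2.5
```

```bash
python3 -c "
from h import *
go(0,-118,82,.0)"
```

```text
t 15.05 rack xy [  0.4 -43.7] z 82.4 head 0.001 F [1.6 5.5 3.7] w 36.7 q6 0.08
(0, -118, 82, 0.0) -> [-74.  -0.   0.] -0.001
```

>>> {"fn": "servo_tool", "kwargs": {"delta_pos": [[-10,0,0],[-20,0,0],[-30,0,0],[-40,0,0],[-50,0,0],[-58,0,0],[-66,0,0],[-74,0,0]], "twist": [0,0,0,0,0,0,0,0], "claw": [40,40,40,40,40,40,40,40]}}

```text
time: 15.85
tcp_pos: [0.5269, -0.095, 0.0821]
tcp_rot: [-3.141, 0.0, 1.424]
wrist_force: [-0.8, 0.4, -0.2]
gripper_width: 0.0368
grasp_force: 0.0
```

>>> {"fn": "servo_tool", "kwargs": {"delta_pos": [[-3,0,0],[-3,0,0],[-3,0,0],[20,0,0],[40,0,-20],[40,0,-70],[40,0,-100]], "twist": [0,0,0,0,0,0,0], "claw": [40,40,40,0,0,0,0]}}

```text
time: 16.55
tcp_pos: [0.5342, -0.0536, 0.1851]
tcp_rot: [3.139, -0.0, 1.426]
wrist_force: [1.0, -0.4, 0.1]
gripper_width: 0.0074
grasp_force: 0.0
```

```bash
python3 -c "
from h import *
go(165,-132,180,0);f=snap('side','d7')
fr=f['frame'].astype(int)
# dark knob location
for y in (-200,): 
    c=proj(f,toW(0,y,40+66)/1e3);print(c,fr[int(c[1]),int(c[0])])
im=cv2.cvtColor(f['frame'],cv2.COLOR_BGR2HSV);m=((im[...,1]<60)&(im[...,2]>110)).astype(np.uint8)
# silver extents along the lane: sample lane centreline in lid heights
print('mouth roller px',proj(f,toW(0,-140,57)/1e3),fr[tuple(proj(f,toW(0,-140,57)/1e3).astype(int)[::-1])])
k,l,s,c=cv2.connectedComponentsWithStats(m)
for i in range(1,k):
    if s[i,4]>200 and s[i,0]>230 and s[i,1]>180: print(s[i],c[i].round())
E=0"
```

```text
t 16.55 rack xy [  1.5 -75.8] z 185.1 head -0.001 F [ 1.  -0.4  0.1] w 7.4 q6 0.02
(165, -132, 180, 0) -> [-56. 163.   6.] 0.001
[348.65543258 266.2919401 ] [221 216 199]
mouth roller px [333.44309854 269.30317728] [186 177 161]
[ 317  250  105  111 4666] [369. 304.]
[ 313  355   50   57 1265] [342. 375.]
```

>>> {"fn": "servo_tool", "kwargs": {"delta_pos": [[-15,45,0],[-35,95,0],[-50,140,0],[-56,166,0],[-56,168,0],[-56,168,30],[-56,168,70],[-56,168,94]], "twist": [0,0,0,0,0,0,0,0], "claw": [0,0,0,0,0,0,0,0]}}

```text
time: 17.4
tcp_pos: [0.6889, -0.1334, 0.0853]
tcp_rot: [-3.137, -0.001, 1.425]
wrist_force: [-0.3, -0.0, -1.0]
gripper_width: 0.0002
grasp_force: 0.0
```

```bash
python3 -c "
from h import *
go(150,-132,92,0)"
```

```text
t 17.4 rack xy [ 166.1 -132.3] z 85.3 head 0.001 F [-0.3 -0.  -1. ] w 0.2 q6 -0.06
(150, -132, 92, 0) -> [  0. -16.  -7.] -0.001
```

>>> {"fn": "servo_tool", "kwargs": {"delta_pos": [[0,-6,-3],[0,-12,-3],[0,-18,-3],[0,-24,-3],[0,-30,-3],[0,-36,-3],[0,-42,-3],[0,-42,-3]], "twist": [0,0,0,0,0,0,0,0], "claw": [0,0,0,0,0,0,0,0]}}

```text
time: 18.2
tcp_pos: [0.6529, -0.1288, 0.0937]
tcp_rot: [3.131, -0.0, 1.424]
wrist_force: [7.0, -0.2, 0.3]
gripper_width: 0.0001
grasp_force: 3.1
```

```bash
python3 -c "
from h import *
go(110,-132,92,0)"
```

```text
t 18.2 rack xy [ 129.8 -133. ] z 93.7 head 0.002 F [ 7.  -0.2  0.3] w 0.1 q6 -0.07
(110, -132, 92, 0) -> [  1. -20.   2.] -0.002
```

Contact is at about 7 N and the keeper is sliding. I'll keep pushing.

>>> {"fn": "servo_tool", "kwargs": {"delta_pos": [[0,-4,0],[0,-8,0],[0,-12,0],[0,-15,0],[0,-18,0],[0,-18,0]], "twist": [0,0,0,0,0,0], "claw": [0,0,0,0,0,0]}}

```text
time: 18.8
tcp_pos: [0.637, -0.1265, 0.0939]
tcp_rot: [3.128, 0.0, 1.424]
wrist_force: [9.1, -1.0, -2.0]
gripper_width: 0.0003
grasp_force: 4.8
```

>>> {"fn": "servo_tool", "kwargs": {"delta_pos": [[0,-3,0],[0,-6,0],[0,-8,0],[0,-8,0]], "twist": [0,0,0,0], "claw": [0,0,0,0]}}

```text
time: 19.2
tcp_pos: [0.6298, -0.1255, 0.0939]
tcp_rot: [3.126, 0.0, 1.423]
wrist_force: [11.4, -0.7, -3.3]
gripper_width: 0.0002
grasp_force: 5.5
```

```bash
python3 -c "
from h import *
st()"
```

```text
t 19.2 rack xy [ 106.5 -133. ] z 93.9 head 0.002 F [11.4 -0.7 -3.3] w 0.2 q6 -0.07
```

>>> {"fn": "servo_tool", "kwargs": {"delta_pos": [[0,-2,0],[0,-4,0],[0,-6,0],[0,-6,0]], "twist": [0,0,0,0], "claw": [0,0,0,0]}}

```text
time: 19.6
tcp_pos: [0.6279, -0.1252, 0.0942]
tcp_rot: [3.117, 0.0, 1.423]
wrist_force: [19.0, -2.0, -8.1]
gripper_width: 0.0004
grasp_force: 9.5
```

>>> {"fn": "servo_tool", "kwargs": {"delta_pos": [[0,-2,0],[0,-4,0],[0,-4,0]], "twist": [0,0,0], "claw": [0,0,0]}}

```text
time: 19.9
tcp_pos: [0.6278, -0.1252, 0.0945]
tcp_rot: [3.108, 0.0, 1.423]
wrist_force: [28.9, -4.5, -13.7]
gripper_width: 0.0008
grasp_force: 13.3
```

The keeper is hard on its end stop: the force rises with no more motion. I'll back off, lift and take the last look.

>>> {"fn": "servo_tool", "kwargs": {"delta_pos": [[0,20,0],[0,40,0],[0,45,-40],[0,45,-90],[40,60,-140],[90,60,-180],[140,60,-200],[190,60,-200]], "twist": [0,0,0,0,0,0,0,0], "claw": [0,0,0,0,0,0,0,0]}}

```text
time: 20.7
tcp_pos: [0.6975, 0.028, 0.2905]
tcp_rot: [3.135, -0.001, 1.422]
wrist_force: [0.7, 0.3, -0.6]
gripper_width: 0.0
grasp_force: 0.0
```

```bash
python3 -c "
from h import *
st();f=snap('side','d8');c=f['frame'].copy()
for q in((0,-380,65),(0,-290,91),(0,-200,116),(85,-132,118)): 
    u=tuple(proj(f,toW(*q)/1e3).round().astype(int)); print(q,u); cv2.circle(c,u,1,(0,0,255),-1)
a=c[160:390,190:450]; cv2.imwrite('pics/d8c.png',cv2.resize(a,None,fx=2.6,fy=2.6,interpolation=cv2.INTER_CUBIC))"
```

```text
t 20.7 rack xy [151.2  28.7] z 290.5 head 0.003 F [ 0.7  0.3 -0.6] w 0.0 q6 0.17
(0, -380, 65) (np.int64(397), np.int64(333))
(0, -290, 91) (np.int64(372), np.int64(296))
(0, -200, 116) (np.int64(349), np.int64(263))
(85, -132, 118) (np.int64(365), np.int64(235))
```

View pics/d8c.png

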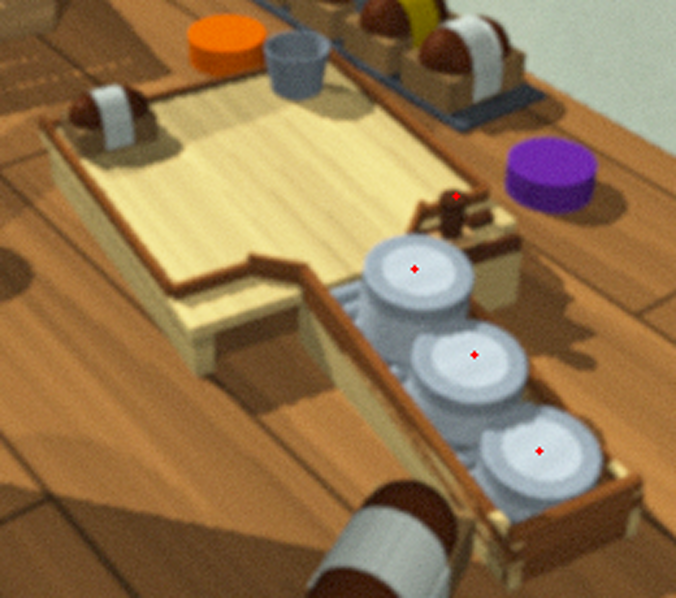

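The three lid centres, at crop (540,450), (474,355) and (415,268), fall on the predicted resting points. The knob at (452,198) is at its home position, and the bystanders have not moved. I'm handing the job in.

```bash
python3 -c "
from workcell import bot
print(bot.sign_off())"
```

```text
the job is handed in; nothing more can be done
None
```

I handed the job in at about 21 s with the short, middle and tall tins upright in the lane in that order and the keeper hard on its end stop; the last picture showed the mini loaf, pail and big loaf in place, but the hand-in gave no verdict.

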